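Reach the timer relay behind two power supplies on a half-built control panel

TASK

The timer relay behind the two power supplies on the mounting plate has to go on the test stand. First stand both supplies on the rubber mat at the side, then seat the relay flat in the stand's rimmed nest, and only then put each supply back upright where it stood on the plate, square to the plate as before. Set things down without dropping or tipping them, and leave the jar and the roll of tape where they are.

Things in the scene. Friction and masses are not known exactly. Their poses are not given: they have to be found in the camera images.
- tall_psu_mid (a point): Taller power supply: bare steel box with dark vent slots, 48 (x) x 90 (y) x 124 (z) mm, 0.35 to 0.6 kg, loose. Point: its centre, 62 mm above its underside; axes along its edges. Starts in one of the plate's two front places, 11 to 22 mm from its neighbours: take it across its 48 mm (x), by the upper part that stands clear of ducts and relay (over 53 mm above the bench).
- short_psu_mid (a point): Shorter power supply: grey plastic box with white top part, 52 (x) x 82 (y) x 112 (z) mm, 0.2 to 0.4 kg, loose. Point: its centre, 56 mm above its underside; axes along its edges. Starts in the other front place; take it across its 52 mm (x) by its upper part likewise.
- relay_mid (a point): Timer relay: low grey stepped block with two round black dials on top, 54 (x) x 86 (y) x 48 (z) mm (top 18 mm only 56 long in y), 0.14 to 0.24 kg, loose. Point: its centre, 24 mm above its underside; axes along its edges. Starts behind the supplies, 11 mm from a duct at each end, 34 mm free behind; take it across its 54 mm (x) once the supplies are gone.
- panel: Fixed steel mounting plate, 3 mm thick, x -140..115, |y| < 125 mm about its origin (bench level; +x is the rear). White outlines: supplies' places at (-50, 54) and (-50, -54) mm, relay's at (14, 0); all start square to the plate. Grey ducts, tops 53 mm above the bench: rear x 75..105, sides x 5..75 with |y| 54..84. Terminal blocks 40 mm high along the front, x -134..-96.
- mat: Plain black rubber mat at one side of the plate, fixed, 150 (x) x 220 (y) x 3 (z) mm. Origin: centre of its underside. Room for the two supplies side by side in y.
- tester: Test stand at the plate's other side, fixed: black base 12 mm thick with a flat nest in an aluminium rim 5 mm high, inner size 70 (x) x 102 (y) mm; the relay lies in it with its 86 mm along y, either way round. Origin: bench level under the nest's centre; nest floor at z = 12 mm. A grey display block at x 73..103 mm stands 42 mm above the bench.
- jar: Closed jar with a black lid, 50 mm across, 60 mm high, loose, beyond the work places; to be left where it stands. Origin: centre of its underside.
- tape: Roll of black tape lying flat, 90 mm across, 19 mm high, loose, beyond the work places; to be left where it lies. Origin: centre of its underside.
Things that resemble listed ones, but are neither listed nor needed, are in the scene too. What is shaped like the part that bears relay_mid but green is not meant.

How it is judged:
On the way, in this order (a step that is already met when the one before it is completed fails the run):
1. both power supplies stand released on the mat (x of tall_psu_mid in the frame of mat between -0.065 and 0.065 m and y of tall_psu_mid in the frame of mat between -0.1 and 0.1 m and height (world z) of tall_psu_mid below 0.07 m and angle between each of tall_psu_mid, short_psu_mid's own z axis and vertical below 0.1 rad and linear speed of each of tall_psu, short_psu below 0.02 m/s and contact force between the fingers and tall_psu below 0.1 N and x of short_psu_mid in the frame of mat between -0.065 and 0.065 m and y of short_psu_mid in the frame of mat between -0.1 and 0.1 m and height (world z) of short_psu_mid below 0.064 m and contact force between the fingers and short_psu below 0.1 N), for 0.2 s.
2. with both supplies still on the mat, the relay lies released and flat in the nest of the test stand (all of step 1 and x of relay_mid in the frame of tester between -0.012 and 0.012 m and y of relay_mid in the frame of tester between -0.012 and 0.012 m and z of relay_mid in the frame of tester below 0.0385 m and angle between relay_mid's own z axis and vertical below 0.05 rad and angle between the y axis of relay_mid and the y axis of tester, either way round below 0.2 rad and linear speed of relay below 0.02 m/s and contact force between the fingers and relay below 0.1 N), for 0.2 s.
At the end, for the whole second after the job is handed in: The relay lies flat in the test stand's nest (within 12 mm of its centre in x and y, long side along the nest's within 0.2 rad), each supply stands upright within 12 mm of where it started and within 0.15 rad of square to the plate; all released and at rest (x of relay_mid in the frame of tester between -0.012 and 0.012 m and y of relay_mid in the frame of tester between -0.012 and 0.012 m and z of relay_mid in the frame of tester below 0.0385 m and angle between each of relay_mid, tall_psu_mid, short_psu_mid's own z axis and vertical below 0.05 rad and angle between the y axis of relay_mid and the y axis of tester, either way round below 0.2 rad and linear speed of each of relay, tall_psu, short_psu below 0.02 m/s and contact force between the fingers and relay below 0.1 N and distance of each of tall_psu_mid, short_psu_mid from where it was at the start of the episode below 0.012 m and angle between the y axis of each of tall_psu_mid, short_psu_mid and the y axis of panel, either way round below 0.15 rad and contact force between the fingers and tall_psu below 0.1 N and contact force between the fingers and short_psu below 0.1 N); the robot touches nothing.
It fails at once if a supply or the relay is tipped by more than 30 degrees (angle between any of tall_psu_mid, short_psu_mid, relay_mid's own z axis and vertical above 0.52 rad).
It fails at once if a supply or the relay is let go more than 40 mm above where it stands ((height (world z) of tall_psu_mid above 0.107 m and contact force between the fingers and tall_psu below 0.02 N) or (height (world z) of short_psu_mid above 0.101 m and contact force between the fingers and short_psu below 0.02 N) or (height (world z) of relay_mid above 0.078 m and contact force between the fingers and relay below 0.02 N)).
It fails at once if the jar or the roll of tape is moved by more than 20 mm (distance of any of jar, tape from where it was at the start of the episode above 0.02 m).
It also fails if it takes over 109 s, if anything falls off the work surface, if the arm or the gripper's body presses on something with over 40 N, if the wrist force passes 120 N, or if a joint passes its speed limit or range.

ROBOT

A 6-joint arm with a two-finger parallel gripper is mounted at the origin on the work surface. World frame = base frame: x ahead of the robot, y to its left, z up, the work surface at z = 0. Lengths are in m, angles in rad, forces in N, time in s.
With the tool pointing down it reaches from about 0.35 to 0.775 m from the base axis. Payload 7.3 kg.
Tool frame: the origin (TCP) lies between the finger pads; the fingertips stand 8 mm ahead of it and the grasp point (between the pads) lies 11 mm behind it (robot.nose_length is the distance from the TCP to the fingertips, in m); z points along the fingers, y is the line along which they close (so a half turn about z gives the same grasp; the last joint's range is limited). The gripper opens to 92 mm and grips with 3 to 60 N. Pads are 19 mm wide; open, the fingers measure 130 mm over their backs; the gripper's body (75 mm by 190 mm) begins 47 mm behind the grasp point.
Start: joints at [0.991, 0.342, 1.524, -0, 1.275, -0.146], TCP at [0.221, 0.476, 0.235] pointing down, gripper open.
Joint ranges: [-2.53, 2.53], [-0.77, 2.02], [0.04, 2.7], [-1, 4.14], [0.28, 2.66], [-3.11, 3.11]. Speed limits (rad/s): [2.57, 2.57, 3.14, 3.14, 3.14, 3.14].

INTERFACE

Orientations are given as [roll, pitch, yaw] about the fixed x, y, z axes, in that order (R = Rz(yaw) Ry(pitch) Rx(roll)).
In Python, from cell import robot gives the robot as it stands. The module is installed in compiled form; this text tells all that it offers.
- The arm moves only by the shell command python3 -m jog 'ROWS' [FORCE]. ROWS is JSON, a list that holds one entry, the list of rows, each a list of 5 numbers: the gripper's target within -1 to 1 (fully open at 1, half-way at 0, shut at -1), then the shift along the tool's x, y, z in m, then the turn about the tool's z in rad. A call has 1 to 5 rows; each row is the pose to reach, as a shift and turn from the pose commanded when the call began, along the tool's axes at that moment; what a row does not reach only later rows make up. A row lasts 1/12 s, in which the tool goes at most 41.7 mm and 7.16 degrees, less where a joint would pass 70% of its speed; a pose out of reach is approached as far as the arm can. A call with a gripper value outside its range is refused whole. The fingers move at their own pace and stop on an object; FORCE is the grip in N (left out, the last holds). Time passes only in rows, so rows that repeat a pose let the fingers close. It gives the time, the measured TCP pose, the force, the opening and the grip force at its end, in the units of the state.
- robot.observe(): the state, without advancing time (a new reading comes with each control period).
- robot.read_camera(name): name is "scene" or "top" or "wrist"; returns the picture (384x512x3 uint8, red, green, blue); there is no depth.
- robot.camera_model(name): a dict with "camera_matrix" (3x3 intrinsics, pixels), "position" and "attitude" of the camera in the world; the wrist camera has in their place "mount" (4x4, takes a point from camera to tool coordinates, whose origin is the TCP and whose axes are the flange's). Camera axes: x right, y down, z forward; pixel columns grow to the right and rows downward; lengths in m; the calibration is good to about 2 mm. The wrist camera is an equidistant fisheye: a pixel r from the principal point sees the ray r / f radians off the axis. A picture is of the moment at which its call begins: read the wrist's pose just before it. camera_model takes no time and is no camera call.
- robot.hand_in(): hands the job in; it is judged then, once.
The state is a dict: "time": time; "qpos": joint angles; "qvel": joint speeds; "joint_efforts": joint torques, N m; "tool_pos": TCP position; "tool_rot": TCP orientation; "contact_force": force on the tool from outside, world axes, zero at the start; "torque": the same for the moment, N m; "opening": finger opening in m; "grip_force": force on a finger pad.
Only numpy, scipy, OpenCV 4.12 (cv2) and the standard library are available. Lean on these libraries where they do the work, as an engineer would, in place of code of your own. Each camera call takes 0.05 s, during which the arm holds its last target. There are 200 camera calls.

## Working session

There is one attempt and no reset: what is moved stays moved. The work goes in short steps, Python scripts to look and compute and a shell command to move; the robot and the scene stay as the last step left them, time stands still between calls to the robot, and variables do not carry over. Pictures are saved under pics/ and viewed, at most 14 in all, crops included, and the job is handed in when it is done.

```bash
mkdir -p pics; python3 - <<'E'
from cell import robot
import cv2,numpy as np
np.set_printoptions(precision=4,suppress=True)
print(robot.observe())
for n in("scene","top","wrist"):
    im=robot.read_camera(n);cv2.imwrite(f"pics/{n}0.png",im[:,:,::-1]);print(n,robot.camera_model(n))
E
```

```text
{'time': 0.0, 'qpos': array([ 0.991 ,  0.3427,  1.525 , -0.    ,  1.2754, -0.146 ]), 'qvel': array([-0.0019,  0.    , -0.0012,  0.0002, -0.0006, -0.0004]), 'joint_efforts': array([  0.0005, -43.1241, -24.4217,   0.0719,   0.056 ,  -0.0001]), 'tool_pos': array([0.2204, 0.476 , 0.234 ]), 'tool_rot': array([-3.14  , -0.0002,  2.7078]), 'contact_force': array([-0.7311, -0.3496, -0.0578]), 'torque': array([-0.0101,  0.0316, -0.0195]), 'grip_force': 0.0, 'opening': 0.09181724556067994}
scene {'camera_matrix': array([[396.1972,   0.    , 253.9878],
       [  0.    , 396.1972, 184.679 ],
       [  0.    ,   0.    ,   1.    ]]), 'position': array([ 1.2495, -0.2717,  0.6989]), 'attitude': array([-2.2581, -0.0093,  1.1947])}
top {'camera_matrix': array([[457.9668,   0.    , 249.2386],
       [  0.    , 457.9668, 190.972 ],
       [  0.    ,   0.    ,   1.    ]]), 'position': array([ 0.446 , -0.0042,  1.3717]), 'attitude': array([-3.0804, -0.007 , -1.5739])}
wrist {'camera_matrix': array([[297.3186,   0.    , 252.2981],
       [  0.    , 297.3186, 191.117 ],
       [  0.    ,   0.    ,   1.    ]]), 'mount': array([[-0.0008, -0.9536, -0.3009,  0.0814],
       [ 1.    , -0.0011,  0.0009, -0.0007],
       [-0.0012, -0.3009,  0.9536, -0.1514],
       [ 0.    ,  0.    ,  0.    ,  1.    ]])}
```

View pics/top0.png

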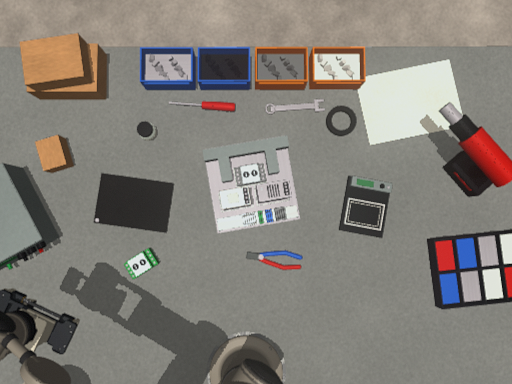

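View pics/scene0.png

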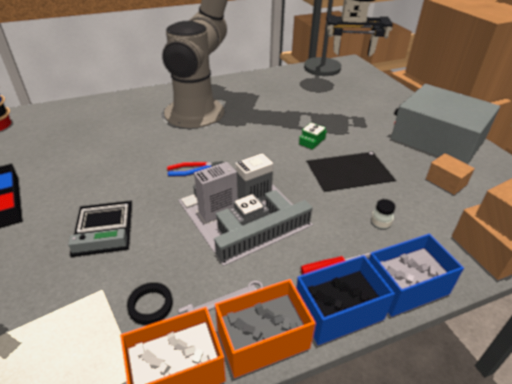

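The top view shows the plate near (252,185). The short supply, with its white top, is at about (235,197) and the tall one at about (270,190). The relay is at (250,174), the mat at (134,203) and the tester at (365,207). The green relay at (142,262) is a decoy. Next I'll measure these from an enlarged crop.

```bash
cat > h.py <<'E'
from cell import robot
import cv2,numpy as np
from scipy.spatial.transform import Rotation as R
np.set_printoptions(precision=4,suppress=True)
def rot(a): return R.from_euler('xyz',a).as_matrix()
def ray(name,uv,pose=None):
    m=robot.camera_model(name);K=m["camera_matrix"];uv=np.atleast_2d(np.array(uv,float))
    d=np.c_[(uv[:,0]-K[0,2])/K[0,0],(uv[:,1]-K[1,2])/K[1,1]]
    if name=="wrist":
        r=np.linalg.norm(d,axis=1)+1e-12
        d=np.c_[d/r[:,None]*np.sin(r)[:,None],np.cos(r)]
        Rt=rot(pose[1]);M=m["mount"]
        return pose[0]+Rt@M[:3,3],d@(Rt@M[:3,:3]).T
    return np.array(m["position"]),np.c_[d,np.ones(len(d))]@rot(m["attitude"]).T
def on(name,uv,z,pose=None):
    o,d=ray(name,uv,pose);return o+d*((z-o[2])/d[:,2])[:,None]
def project(name,p,pose=None):
    m=robot.camera_model(name);K=m["camera_matrix"];p=np.atleast_2d(p)
    if name=="wrist":
        Rt=rot(pose[1]);M=m["mount"];q=(p-(pose[0]+Rt@M[:3,3]))@(Rt@M[:3,:3])
        r=np.hypot(q[:,0],q[:,1]);t=np.arctan2(r,q[:,2])
        return q[:,:2]/r[:,None]*t[:,None]*K[0,0]+K[:2,2]
    q=(p-m["position"])@rot(m["attitude"]);return q[:,:2]/q[:,2:]*K[0,0]+K[:2,2]
def rect(mask,a,b):
    cs,_=cv2.findContours(mask,cv2.RETR_EXTERNAL,cv2.CHAIN_APPROX_NONE)
    return [c for c in cs if a<cv2.contourArea(c)<b]
E
python3 - <<'E'
from h import *
im=cv2.imread("pics/top0.png")
cv2.imwrite("pics/crop1.png",cv2.resize(im[125:245,80:400],None,fx=2.5,fy=2.5,interpolation=cv2.INTER_CUBIC)) 
hsv=cv2.cvtColor(im,cv2.COLOR_BGR2HSV)
def show(n,mask,z,a,b):
    for c in rect(mask,a,b):
        r=cv2.minAreaRect(c);box=cv2.boxPoints(r);P=on("top",box,z)
        print(n,cv2.contourArea(c),np.round(r[0],1),"ctr",P.mean(0)[:2],"edges",P[1,:2]-P[0,:2],P[2,:2]-P[1,:2])
roi=np.zeros(im.shape[:2],np.uint8);roi[125:245,80:400]=255
show("dark",((im.max(2)<60)*roi.astype(bool)).astype(np.uint8)*255,0.003,60,6000)
show("white",((im.min(2)>215)*roi.astype(bool)).astype(np.uint8)*255,0.115,30,4000)
show("plate",cv2.morphologyEx(((im.min(2)>165)*roi.astype(bool)).astype(np.uint8)*255,cv2.MORPH_CLOSE,np.ones((9,9))),0.003,500,9000)
E
```

```text
dark 1869.0 [364.4 206.3] ctr [ 0.4831 -0.3588] edges [ 0.1603 -0.0309] [-0.0231 -0.1285]
dark 3438.0 [133.2 202.5] ctr [0.4967 0.3323] edges [ 0.1459 -0.0178] [-0.0309 -0.2167]
dark 103.5 [340.5 130. ] ctr [ 0.7138 -0.2906] edges [-0.0001 -0.0818] [-0.0305  0.0005]
dark 130.0 [144.  130.5] ctr [0.7133 0.3026] edges [-0.0001 -0.0422] [-0.0335 -0.0003]
white 268.5 [234.6 221.4] ctr [0.4398 0.0271] edges [ 0.0169 -0.0977] [-0.0325 -0.0056]
white 92.5 [291.3 211.8] ctr [ 0.4655 -0.1285] edges [ 0.0048 -0.0294] [-0.0285 -0.0045]
white 346.0 [231.6 197.8] ctr [0.5043 0.0353] edges [ 0.0107 -0.0613] [-0.0465 -0.0081]
white 124.5 [249.9 173.3] ctr [ 0.5719 -0.0152] edges [ 0.0074 -0.0448] [-0.0427 -0.0069]
white 482.5 [382.5 134. ] ctr [ 0.6805 -0.3837] edges [-0.0002 -0.0919] [-0.0505  0.0012]
plate 908.5 [364.3 213.7] ctr [ 0.461  -0.3579] edges [ 0.0778 -0.0154] [-0.0201 -0.1087]
plate 5218.0 [252.3 190.6] ctr [ 0.5313 -0.0233] edges [ 0.0429 -0.2482] [-0.2121 -0.0349]
plate 521.5 [382.5 134.5] ctr [ 0.6999 -0.4175] edges [-0.0002 -0.1001] [-0.058   0.0013]
```

View pics/crop1.png

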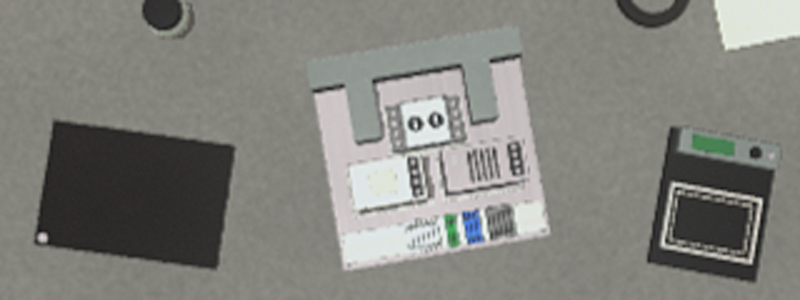

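```bash
cat >> h.py <<'E'
def plan(x,y,z,yaw,ref=None):
    s=robot.observe();p=np.array(s["tool_pos"]);r=np.array(s["tool_rot"])
    M=rot(r);d=np.array([x,y,z])-p
    print("now",p,r,"open",round(s["opening"],4),"F",s["contact_force"],"| shift",M.T@d,"turn",(r[2]-yaw+np.pi)%(2*np.pi)-np.pi,"t",s["time"])
E
python3 -m jog '[[[1,-0.03,-0.02,-0.01,0.12],[1,-0.065,-0.045,-0.02,0.24],[1,-0.1,-0.07,-0.03,0.36],[1,-0.13,-0.09,-0.03,0.48],[1,-0.16,-0.11,-0.03,0.6]]]' 30
python3 -c "
from h import *
plan(.50,0,.30,1.742)"
```

```text
time: 0.57
tool_pos: [0.3203, 0.3075, 0.2653]
tool_rot: [3.14, 0.0, 2.102]
contact_force: [1.3, 0.5, -0.1]
opening: 0.092
grip_force: 0.0
now [0.3203 0.3075 0.2653] [3.1403 0.0002 2.1022] open 0.092 F [ 1.3478  0.5166 -0.1288] | shift [-0.3562 -0.0009 -0.0346] turn 0.36018060298091914 t 0.5667
```

```bash

python3 -m jog '[[[1,-0.035,0,-0.007,0.09],[1,-0.07,0,-0.014,0.18],[1,-0.105,0,-0.02,0.27],[1,-0.14,0,-0.027,0.36],[1,-0.178,0,-0.035,0.36]]]' >/dev/null
python3 -c "
from h import *
plan(.50,0,.30,1.742)"
```

```text
now [0.4108 0.1549 0.2999] [-3.1411 -0.0004  1.7433] open 0.0921 F [ 0.8612  0.5822 -0.1935] | shift [-0.168   0.0613 -0.0002] turn 0.0013149976704203148 t 0.9833
```

```bash

python3 -m jog '[[[1,-0.035,0.013,0,0],[1,-0.07,0.026,0,0],[1,-0.105,0.039,0,0],[1,-0.14,0.052,0,0],[1,-0.168,0.061,0,0]]]' >/dev/null
python3 -m jog '[[[1,0,0,0,0],[1,0,0,0,0]]]' >/dev/null
python3 - <<'E'
from h import *
plan(.50,0,.30,1.742)
s=robot.observe();im=robot.read_camera("wrist")[:,:,::-1];cv2.imwrite("pics/w1.png",im)
np.save("w1.npy",np.array([s["tool_pos"],s["tool_rot"]]))
cv2.imwrite("pics/w1b.png",cv2.resize(im,(768,576),interpolation=cv2.INTER_CUBIC))
# predicted positions
c=np.array([.5313,-.0233])
E
```

```text
now [0.5004 0.0006 0.299 ] [-3.1402 -0.0008  1.7449] open 0.0913 F [-0.6888  0.2561 -0.5879] | shift [-0.0005 -0.0005 -0.001 ] turn 0.00289220745051022 t 1.5667
```

View pics/w1b.png

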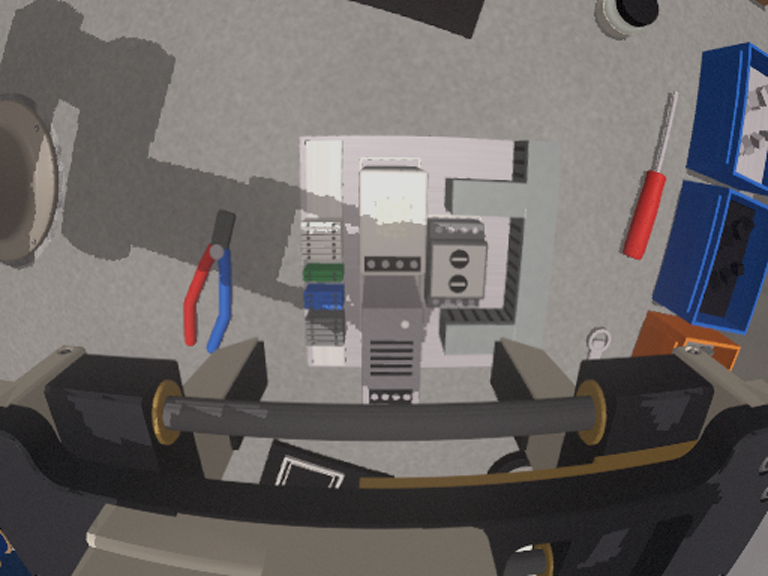

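The wrist view shows the plate, square in the image. The short supply's top spans (360..427, 169) and the tall one lies below it around (390,330). The relay is at (458,262), clear of both. The front plate corners are (302,136) and (303,365).

```bash
python3 - <<'E'
from h import *
pose=np.load("w1.npy")
def w(pts,z): return on("wrist",np.array(pts)/1.5,z,pose)
def t(uv,z): return on("top",uv,z)[:,:2]
print("plate front corners wrist",w([(301,136),(304,366)],.003)[:,:2])
print("short top edge",w([(360,169),(427,169)],.115)[:,:2])
print("relay top",w([(432,241),(485,241),(485,297),(432,297)],.051)[:,:2])
print("tall rear/front",w([(362,318),(422,318)],.127)[:,:2])
# crop px -> full: u=80+x/2.5, v=125+y/2.5
f=lambda P:np.array(P,float)/2.5+[80,125]
c=t(f([(343,270),(550,236)]),.003);print("plate front corners top",c)
for a in(.165,.171,.177):pass
def frame(c,n):
    d=c[0]-c[1];yaw=np.arctan2(-d[0],d[1]);X=np.array([np.cos(yaw),np.sin(yaw)]);Y=np.array([-X[1],X[0]])
    o=c.mean(0)+.140*X;print(n,"yaw",yaw,"origin",o,"short",o-.05*X+.054*Y,"tall",o-.05*X-.054*Y,"relay",o+.014*X,"len",np.linalg.norm(d))
frame(w([(301,136),(304,366)],.003)[:,:2],"wrist");frame(c,"top")
print("mat",t([(133.2,202.5)],.003),"nest",t([(364.3,213.7)],.017))
print("short top by top", t(f([(348,164),(352,209),(432,195),(422,151)]),.115))
print("tall top by top", t(f([(442,150),(520,138),(526,178),(448,190)]),.127))
E
```

```text
plate front corners wrist [[ 0.4075  0.0834]
 [ 0.4433 -0.1657]]
short top edge [[0.475  0.0647]
 [0.5242 0.0736]]
relay top [[ 0.5486  0.0085]
 [ 0.5977  0.0178]
 [ 0.6108 -0.0357]
 [ 0.5597 -0.0445]]
tall rear/front [[ 0.4955 -0.0471]
 [ 0.5417 -0.0391]]
plate front corners top [[ 0.4048  0.0817]
 [ 0.4444 -0.1653]]
wrist yaw 0.14283030409209288 origin [ 0.564  -0.0212] short [0.5068 0.0251] tall [ 0.5222 -0.0818] relay [ 0.5778 -0.0192] len 0.251691735823696
top yaw 0.15907235527094424 origin [ 0.5629 -0.0197] short [0.5049 0.0257] tall [ 0.522  -0.0809] relay [ 0.5767 -0.0174] len 0.25017968982934247
mat [[0.4963 0.3324]] nest [[ 0.4607 -0.3543]]
short top by top [[ 0.5243  0.0693]
 [ 0.4748  0.0649]
 [ 0.4899 -0.0229]
 [ 0.5384 -0.0121]]
tall top by top [[ 0.5385 -0.0338]
 [ 0.5514 -0.119 ]
 [ 0.5077 -0.1252]
 [ 0.4949 -0.0402]]
```

```bash

python3 -m jog '[[[1,0.01,0.004,0.03,0],[1,0.02,0.008,0.06,0],[1,0.026,0.01,0.09,0],[1,0.026,0.01,0.12,0],[1,0.026,0.01,0.12,0]]]' >/dev/null
python3 -c "
from h import *
plan(.506,.0278,.082,1.7425)"
```

```text
now [0.5016 0.0312 0.1749] [-3.1317 -0.0031  1.7504] open 0.0921 F [-0.8683 -0.0103 -0.8231] | shift [-0.0044  0.0047  0.0928] turn 0.007858596493775849 t 2.0333
```

```bash

python3 -m jog '[[[1,0,0,0,0],[1,0,0,0,0]]]' >/dev/null
python3 -c "
from h import *
plan(.506,.0278,.082,1.7425)"; python3 -m jog '[[[1,0,0,0,0],[1,0,0,0,0]]]' 
```

```text
now [0.5062 0.0297 0.1815] [3.1392 0.0005 1.7488] open 0.0917 F [0.6245 0.2702 0.3527] | shift [-0.0018 -0.0008  0.0995] turn 0.006312599541915986 t 2.2
time: 2.37
tool_pos: [0.5065, 0.0291, 0.1816]
tool_rot: [3.138, 0.001, 1.748]
contact_force: [-0.0, -0.8, 0.4]
opening: 0.0919
grip_force: 0.0
```

```bash

python3 -m jog '[[[1,-0.001,0,0.025,0.005],[1,-0.001,-0.001,0.05,0.005],[1,-0.001,-0.001,0.075,0.005],[1,-0.001,-0.001,0.09,0.005],[1,-0.001,-0.001,0.1,0.005]]]' >/dev/null
python3 -m jog '[[[1,0,0,0,0],[1,0,0,0,0],[1,0,0,0,0]]]'
python3 -c "
from h import *
plan(.506,.0278,.082,1.7425)
robot.read_camera('wrist')
cv2.imwrite('pics/w2.png',cv2.resize(robot.read_camera('wrist')[:,:,::-1],(768,576)))" 
```

```text
time: 3.03
tool_pos: [0.5058, 0.0278, 0.081]
tool_rot: [3.139, 0.001, 1.743]
contact_force: [0.7, -0.1, -0.5]
opening: 0.0918
grip_force: 0.0
now [0.5058 0.0278 0.081 ] [3.1391 0.0006 1.7427] open 0.0918 F [ 0.7116 -0.1369 -0.4678] | shift [-0.0001  0.0002 -0.001 ] turn 0.00016808414037861041 t 3.0333
```

View pics/w2.png

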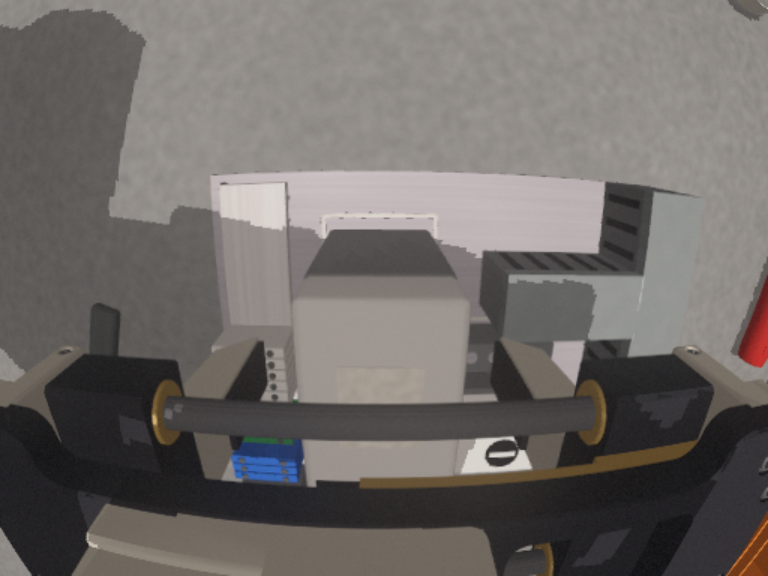

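The short supply (295..470) sits centred between the fingers (265 and 495), so I'll grip it and lift.

```bash

python3 -m jog '[[[0.3,0,0,0,0],[0,0,0,0,0],[-0.3,0,0,0,0],[-0.6,0,0,0,0],[-1,0,0,0,0]]]' 25
python3 -m jog '[[[-1,0,0,0,0],[-1,0,0,0,0],[-1,0,0,0,0],[-1,0,0,0,0],[-1,0,0,0,0]]]'
python3 -m jog '[[[-1,0,0,-0.01,0],[-1,0,0,-0.02,0],[-1,0,0,-0.035,0],[-1,0,0,-0.05,0],[-1,0,0,-0.065,0]]]' 
python3 -c "
from h import *
plan(.506,.0278,.082,1.7425)
c,s=np.cos(-.132),np.sin(-.132)
a=.17;X=np.array([np.cos(a),np.sin(a)]);Y=np.array([-X[1],X[0]]);m=np.array([.4963,.3324])
for n,k in(('short',.052),('tall',-.052)):
  p=m+k*Y;print(n,p,np.linalg.norm(p));plan(*p,.16,1.7425)
"
```

```text
time: 3.55
tool_pos: [0.5048, 0.028, 0.0798]
tool_rot: [3.141, -0.0, 1.743]
contact_force: [-0.5, 0.1, -0.6]
opening: 0.0632
grip_force: 0.0
time: 3.97
tool_pos: [0.505, 0.0279, 0.0798]
tool_rot: [3.141, 0.0, 1.743]
contact_force: [1.7, -0.7, -0.3]
opening: 0.0517
grip_force: 24.9
time: 4.38
tool_pos: [0.5043, 0.028, 0.146]
tool_rot: [-3.141, -0.0, 1.743]
contact_force: [0.3, -0.1, -3.4]
opening: 0.0519
grip_force: 24.9
now [0.5043 0.028  0.146 ] [-3.1409 -0.0002  1.7428] open 0.0519 F [ 0.2566 -0.1377 -3.3812] | shift [-0.0005  0.0017  0.064 ] turn 0.0003174497628064543 t 4.3833
short [0.4875 0.3837] 0.620359847487403
now [0.5043 0.028  0.146 ] [-3.1409 -0.0002  1.7428] open 0.0519 F [ 0.2566 -0.1377 -3.3812] | shift [ 0.3533  0.0443 -0.014 ] turn 0.0003174497628064543 t 4.3833
tall [0.5051 0.2811] 0.5780731438368384
now [0.5043 0.028  0.146 ] [-3.1409 -0.0002  1.7428] open 0.0519 F [ 0.2566 -0.1377 -3.3812] | shift [ 0.2493  0.0441 -0.014 ] turn 0.0003174497628064543 t 4.3833
```

```bash

python3 -m jog '[[[-1,0.015,0,-0.003,0],[-1,0.035,0.005,-0.005,0],[-1,0.06,0.01,-0.005,0],[-1,0.09,0.012,-0.005,0],[-1,0.12,0.015,-0.005,0]]]' >/dev/null
python3 -m jog '[[[-1,0.03,0.004,0,0],[-1,0.06,0.008,0,0],[-1,0.09,0.012,0,0],[-1,0.12,0.015,0,0],[-1,0.15,0.018,0,0]]]' >/dev/null
python3 -m jog '[[[-1,0.025,0.004,0,0],[-1,0.045,0.007,0,0],[-1,0.065,0.01,0,0],[-1,0.078,0.011,0,0],[-1,0.083,0.011,0,0]]]' >/dev/null
python3 -m jog '[[[-1,0,0,0,0],[-1,0,0,0,0],[-1,0,0,0,0]]]'
python3 -c "
from h import *
plan(.4875,.3837,.080,1.7428)
cv2.imwrite('pics/w3.png',cv2.resize(robot.read_camera('wrist')[:,:,::-1],(640,480)))"
```

```text
time: 5.88
tool_pos: [0.4878, 0.3821, 0.1498]
tool_rot: [-3.141, 0.001, 1.742]
contact_force: [-0.3, 0.0, -3.9]
opening: 0.052
grip_force: 25.0
now [0.4878 0.3821 0.1498] [-3.1411  0.0006  1.7419] open 0.052 F [-0.3282  0.0405 -3.8883] | shift [0.0017 0.     0.0698] turn -0.0008771808525018798 t 5.8833
```

View pics/w3.png

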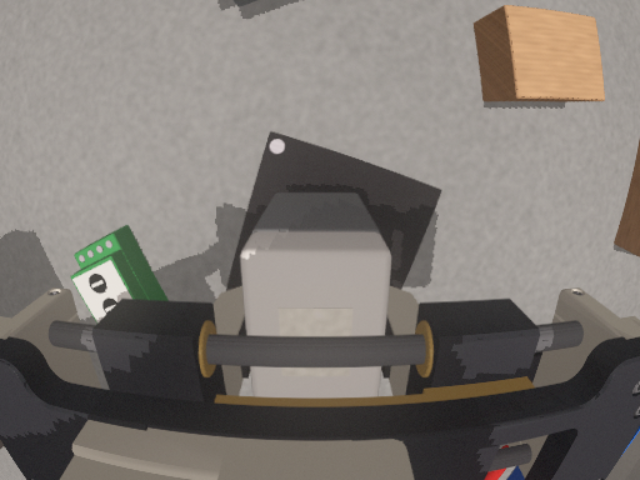

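The supply (245..390, 250) hangs over the mat, and the green decoy at (110,290) is clear of it. Lowering now.

```bash

python3 -m jog '[[[-1,0.001,0,0.02,0],[-1,0.001,0,0.035,0],[-1,0.001,0,0.05,0],[-1,0.001,0,0.058,0],[-1,0.001,0,0.064,0]]]' 
python3 -m jog '[[[-1,0,0,0.002,0],[-1,0,0,0.004,0],[-1,0,0,0.005,0],[-1,0,0,0.006,0],[-1,0,0,0.006,0]]]' 
```

```text
time: 6.35
tool_pos: [0.4874, 0.3833, 0.0848]
tool_rot: [-3.14, 0.001, 1.742]
contact_force: [0.2, -0.1, -3.3]
opening: 0.0518
grip_force: 25.0
time: 6.77
tool_pos: [0.4877, 0.3844, 0.0802]
tool_rot: [3.141, -0.0, 1.743]
contact_force: [-0.7, -0.3, -3.8]
opening: 0.0518
grip_force: 25.0
```

```bash

python3 -m jog '[[[-1,0,0,0.001,0],[-1,0,0,0.001,0]]]' 
python3 -m jog '[[[-1,0,0,0.001,0],[-1,0,0,0.001,0]]]' |grep -E "pos|cont"
```

```text
time: 6.93
tool_pos: [0.4879, 0.3844, 0.0798]
tool_rot: [3.14, -0.001, 1.743]
contact_force: [-0.6, -1.6, 3.5]
opening: 0.0521
grip_force: 25.0
tool_pos: [0.4881, 0.3844, 0.0797]
contact_force: [-2.1, -3.1, 8.8]
```

```bash

python3 -m jog '[[[0.1,0,0,-0.0005,0],[0.3,0,0,-0.0005,0],[0.6,0,0,-0.0005,0],[1,0,0,-0.0005,0],[1,0,0,-0.0005,0]]]' >/dev/null
python3 -m jog '[[[1,0,0,0,0],[1,0,0,0,0],[1,0,0,0,0],[1,0,0,0,0]]]' 
python3 -m jog '[[[1,0,0,-0.02,0],[1,0,0,-0.05,0],[1,0,0,-0.08,0],[1,0,0,-0.11,0],[1,0,0,-0.11,0]]]' >/dev/null
python3 -c "
from h import *
plan(.5232,-.0792,.17,1.7425)"
```

```text
time: 7.85
tool_pos: [0.4875, 0.3843, 0.0782]
tool_rot: [3.142, -0.0, 1.743]
contact_force: [-0.2, 0.2, -0.0]
opening: 0.0916
grip_force: 0.0
now [0.49   0.3859 0.1952] [ 3.1308 -0.0043  1.7429] open 0.0919 F [0.8507 0.4489 1.0181] | shift [-0.464  -0.0472  0.0227] turn 0.0004434088643341383 t 8.2667
```

```bash

python3 -m jog '[[[1,-0.03,-0.003,0,0],[1,-0.066,-0.006,0,0],[1,-0.102,-0.01,0,0],[1,-0.138,-0.013,0,0],[1,-0.174,-0.016,0,0]]]' >/dev/null
python3 -m jog '[[[1,-0.036,-0.003,0,0],[1,-0.072,-0.006,0,0],[1,-0.108,-0.01,0,0],[1,-0.144,-0.013,0,0],[1,-0.18,-0.017,0,0]]]' >/dev/null
python3 -m jog '[[[1,-0.036,-0.003,0,0],[1,-0.07,-0.006,0,0],[1,-0.095,-0.01,0,0],[1,-0.109,-0.011,0,0],[1,-0.109,-0.011,0,0]]]' >/dev/null
python3 -m jog '[[[1,0,0,0,0],[1,0,0,0,0],[1,0,0,0,0]]]' >/dev/null
python3 -c "
from h import *
plan(.5232,-.0792,.091,1.7425)
cv2.imwrite('pics/w4.png',cv2.resize(robot.read_camera('wrist')[:,:,::-1],(640,480)))"
```

```text
now [ 0.5233 -0.0779  0.1882] [-3.1415 -0.0006  1.7445] open 0.0919 F [ 0.3025 -0.266  -0.3435] | shift [-0.0013 -0.0003  0.0972] turn 0.001962921079773139 t 9.7667
```

View pics/w4.png

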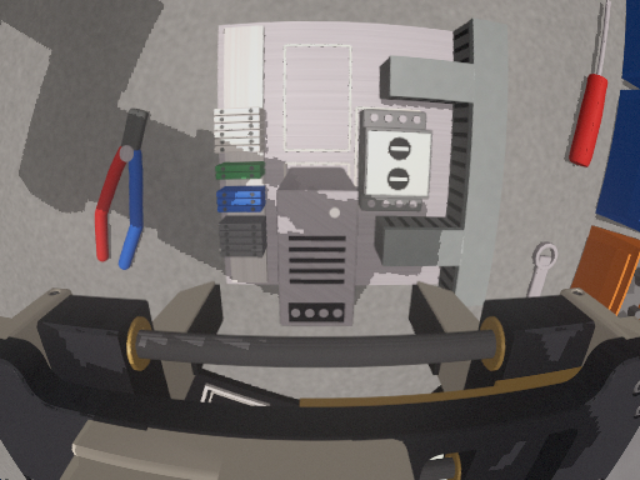

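The tall supply (278..356) is centred between the fingers, and the outline of the empty place shows at (284..351, 44..151). Going down and gripping.

```bash

python3 -m jog '[[[1,-0.001,0,0.025,0.002],[1,-0.001,0,0.05,0.002],[1,-0.001,0,0.075,0.002],[1,-0.001,0,0.088,0.002],[1,-0.001,0,0.097,0.002]]]' >/dev/null
python3 -m jog '[[[1,0,0,0,0],[1,0,0,0,0],[0.3,0,0,0,0],[0,0,0,0,0],[-0.4,0,0,0,0]]]' 35
python3 -m jog '[[[-1,0,0,0,0],[-1,0,0,0,0],[-1,0,0,0,0],[-1,0,0,0,0],[-1,0,0,0,0]]]'
python3 -m jog '[[[-1,0,0,0,0],[-1,0,0,0,0],[-1,0,0,0,0],[-1,0,0,0,0]]]'
```

```text
time: 10.65
tool_pos: [0.5242, -0.0805, 0.0922]
tool_rot: [3.14, 0.001, 1.741]
contact_force: [-0.0, -0.4, -0.1]
opening: 0.0764
grip_force: 0.0
time: 11.07
tool_pos: [0.5237, -0.0805, 0.0913]
tool_rot: [3.141, 0.0, 1.741]
contact_force: [-0.0, 0.1, 0.0]
opening: 0.0479
grip_force: 35.0
time: 11.4
tool_pos: [0.5237, -0.0805, 0.0913]
tool_rot: [3.141, 0.0, 1.741]
contact_force: [1.6, -0.7, -0.2]
opening: 0.0478
grip_force: 35.0
```

```bash

python3 -m jog '[[[-1,0,0,-0.01,0],[-1,0,0,-0.025,0],[-1,0,0,-0.045,0],[-1,0,0,-0.065,0],[-1,0,0,-0.075,0]]]' 
python3 -m jog '[[[-1,0.015,0,0,0],[-1,0.035,0.004,0,0],[-1,0.06,0.007,0,0],[-1,0.09,0.011,0,0],[-1,0.12,0.014,0,0]]]' >/dev/null
python3 -m jog '[[[-1,0.03,0.004,0,0],[-1,0.06,0.007,0,0],[-1,0.09,0.011,0,0],[-1,0.12,0.015,0,0],[-1,0.15,0.018,0,0]]]' >/dev/null
python3 -m jog '[[[-1,0.025,0.003,0,0],[-1,0.05,0.006,0,0],[-1,0.07,0.009,0,0],[-1,0.083,0.011,0,0],[-1,0.089,0.011,0,0]]]' >/dev/null
python3 -m jog '[[[-1,0,0,0,0],[-1,0,0,0,0],[-1,0,0,0,0]]]'
python3 -c "
from h import *
plan(.5051,.2811,.0913,1.7425)
cv2.imwrite('pics/w5.png',cv2.resize(robot.read_camera('wrist')[:,:,::-1],(640,480)))"
```

```text
time: 11.82
tool_pos: [0.524, -0.0805, 0.1684]
tool_rot: [3.14, 0.001, 1.741]
contact_force: [0.8, -0.2, -3.9]
opening: 0.0477
grip_force: 35.0
time: 13.32
tool_pos: [0.5053, 0.2795, 0.1661]
tool_rot: [-3.141, 0.001, 1.74]
contact_force: [-1.3, 0.0, -3.8]
opening: 0.0478
grip_force: 35.0
now [0.5053 0.2795 0.1661] [-3.1411  0.0005  1.7398] open 0.0478 F [-1.2999  0.0096 -3.7946] | shift [0.0017 0.0001 0.0748] turn -0.0026642087542483317 t 13.3167
```

View pics/w5.png

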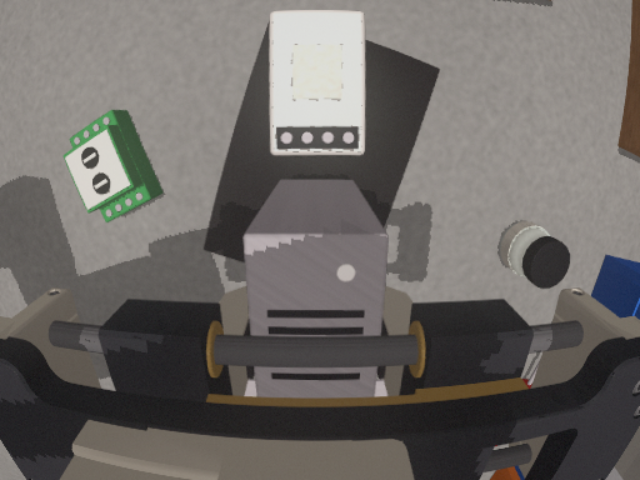

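The short supply stands on the far half of the mat at (317,80), and the tall one hangs over the near half with a gap between them. Lowering it.

```bash

python3 -m jog '[[[-1,0,0,0.02,0],[-1,0,0,0.04,0],[-1,0,0,0.055,0],[-1,0,0,0.065,0],[-1,0,0,0.07,0]]]' >/dev/null
python3 -m jog '[[[-1,0,0,0.002,0],[-1,0,0,0.003,0],[-1,0,0,0.004,0],[-1,0,0,0.005,0],[-1,0,0,0.005,0]]]'
python3 -m jog '[[[-1,0,0,0.001,0],[-1,0,0,0.001,0],[-1,0,0,0.001,0]]]' 
```

```text
time: 14.2
tool_pos: [0.5054, 0.2808, 0.0917]
tool_rot: [3.141, -0.0, 1.741]
contact_force: [0.1, 0.1, -4.7]
opening: 0.0477
grip_force: 35.0
time: 14.45
tool_pos: [0.5056, 0.2809, 0.0913]
tool_rot: [3.14, -0.0, 1.741]
contact_force: [-0.9, -1.1, 4.6]
opening: 0.0476
grip_force: 35.0
```

```bash

python3 -m jog '[[[0.1,0,0,-0.0005,0],[0.3,0,0,-0.0005,0],[0.6,0,0,-0.0005,0],[1,0,0,-0.0005,0],[1,0,0,-0.0005,0]]]' >/dev/null
python3 -m jog '[[[1,0,0,0,0],[1,0,0,0,0],[1,0,0,0,0],[1,0,0,0,0]]]' |grep -E "pos|open"
python3 -m jog '[[[1,0,0,-0.02,0],[1,0,0,-0.05,0],[1,0,0,-0.08,0],[1,0,0,-0.11,0],[1,0,0,-0.11,0]]]' >/dev/null
python3 -m jog '[[[1,0,0,0,0],[1,0,0,0,0]]]' >/dev/null
python3 -c "
from h import *
plan(.560,.03,.20,1.7425)"
```

```text
tool_pos: [0.5052, 0.2807, 0.0907]
opening: 0.0915
now [0.5048 0.2805 0.2001] [-3.1406  0.0002  1.7408] open 0.0918 F [-0.6308 -0.3634 -1.345 ] | shift [-0.2562  0.012   0.0001] turn -0.0016634921785669832 t 15.7833
```

```bash

python3 -m jog '[[[1,-0.03,0.002,0,0],[1,-0.065,0.004,0,0],[1,-0.1,0.007,0,0],[1,-0.135,0.01,0,0],[1,-0.165,0.012,0,0]]]' >/dev/null
python3 -m jog '[[[0.57,-0.035,0.003,0,0],[0.57,-0.07,0.005,0,0],[0.57,-0.1,0.007,0,0],[0.57,-0.125,0.009,0,0],[0.57,-0.138,0.01,0,0]]]' >/dev/null
python3 -m jog '[[[0.57,0,0,0,0],[0.57,0,0,0,0],[0.57,0,0,0,0]]]' >/dev/null
python3 - <<'E'
from h import *
plan(.578,-.0145,.025,1.7425)
s=robot.observe();im=robot.read_camera("wrist")[:,:,::-1]
np.save("w6.npy",np.array([s["tool_pos"],s["tool_rot"]]))
cv2.imwrite("pics/w6.png",cv2.resize(im,(768,576),interpolation=cv2.INTER_CUBIC))
E
```

```text
now [ 0.5776 -0.0129  0.2001] [-3.1403 -0.0011  1.7416] open 0.0719 F [-0.2398 -0.0176 -0.5009] | shift [-0.0019  0.0003  0.1751] turn -0.0008585968891985374 t 16.8667
```

View pics/w6.png

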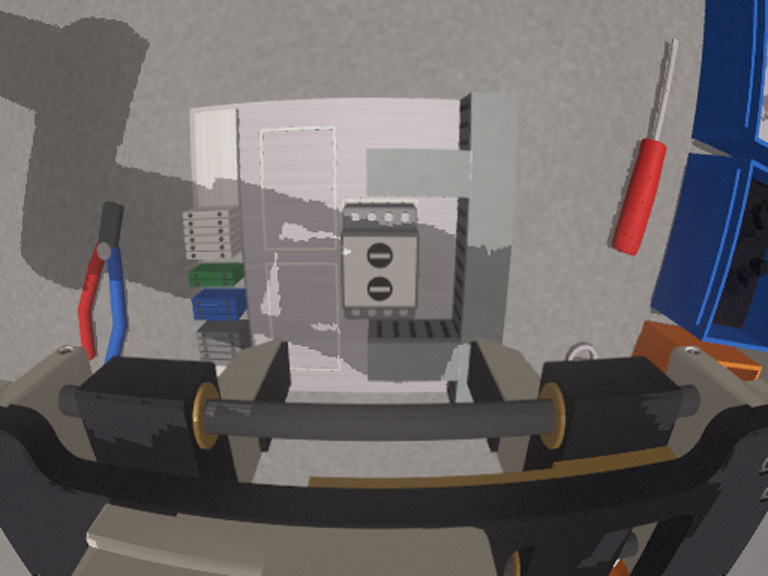

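The relay's top is at (342..417, 232..305), and both white place outlines are clear at (260..336, 128..250) and (270..340, 262..370).

```bash
python3 - <<'E'
from h import *
pose=np.load("w6.npy")
w=lambda p,z:on("wrist",np.array(p)/1.5,z,pose)[:,:2]
r=w([(342,232),(418,232),(417,305),(344,305)],.051);print(r,r.mean(0))
r=w([(260,130),(334,127),(336,249),(265,249)],.003);print("short place",r.mean(0))
r=w([(270,262),(338,262),(340,370),(275,368)],.003);print("tall place",r.mean(0))
E
```

```text
[[ 0.5484  0.0084]
 [ 0.5997  0.0172]
 [ 0.6093 -0.0349]
 [ 0.5577 -0.0438]] [ 0.5788 -0.0133]
short place [0.5061 0.0276]
tall place [ 0.5257 -0.0788]
```

```bash

python3 -m jog '[[[0.57,-0.001,0.001,0.03,0],[0.57,-0.001,0.001,0.06,0],[0.57,-0.001,0.001,0.09,0],[0.57,-0.001,0.001,0.11,0],[0.57,-0.001,0.001,0.12,0]]]' >/dev/null
python3 -m jog '[[[0.57,0,0,0.015,0],[0.57,0,0,0.03,0],[0.57,0,0,0.042,0],[0.57,0,0,0.05,0],[0.57,0,0,0.055,0]]]' >/dev/null
python3 -m jog '[[[0.57,0,0,0,0],[0.57,0,0,0,0],[0.4,0,0,0,0],[0.2,0,0,0,0],[0,0,0,0,0]]]' 20
python3 -m jog '[[[-1,0,0,0,0],[-1,0,0,0,0],[-1,0,0,0,0],[-1,0,0,0,0],[-1,0,0,0,0]]]'
```

```text
time: 18.17
tool_pos: [0.5797, -0.0151, 0.0264]
tool_rot: [3.14, 0.0, 1.741]
contact_force: [-1.6, -0.9, 0.6]
opening: 0.0565
grip_force: 1.3
time: 18.58
tool_pos: [0.5795, -0.0151, 0.0263]
tool_rot: [3.141, 0.0, 1.741]
contact_force: [-1.0, -1.0, 6.4]
opening: 0.0537
grip_force: 20.0
```

```bash

python3 -m jog '[[[-1,0,0,-0.015,0],[-1,0,0,-0.035,0],[-1,0,0,-0.06,0],[-1,0,0,-0.085,0],[-1,0,0,-0.105,0]]]'
python3 -m jog '[[[-1,-0.02,-0.01,-0.01,0.07],[-1,-0.045,-0.02,-0.01,0.14],[-1,-0.075,-0.035,-0.01,0.21],[-1,-0.1,-0.045,-0.01,0.29],[-1,-0.13,-0.06,-0.01,0.36]]]' >/dev/null
python3 -m jog '[[[-1,0,0,0,0],[-1,0,0,0,0]]]' >/dev/null
python3 -c "
from h import *
plan(.47,-.43,.14,1.38)"
```

```text
time: 19.0
tool_pos: [0.5794, -0.0151, 0.132]
tool_rot: [3.141, 0.0, 1.741]
contact_force: [0.4, 0.3, -1.4]
opening: 0.054
grip_force: 20.0
now [ 0.5415 -0.1548  0.1402] [-3.1408 -0.0004  1.378 ] open 0.0535 F [-0.3776  0.0544 -1.2974] | shift [-0.2838 -0.0175  0.0001] turn -0.0020167136997688573 t 19.5833
```

```bash

python3 -m jog '[[[-1,-0.02,0,0,0],[-1,-0.05,-0.003,0,0],[-1,-0.08,-0.006,0,0],[-1,-0.11,-0.008,0,0],[-1,-0.14,-0.009,0,0]]]' >/dev/null
python3 -m jog '[[[-1,-0.035,-0.002,0,0],[-1,-0.07,-0.005,0,0],[-1,-0.1,-0.007,0,0],[-1,-0.13,-0.008,0,0],[-1,-0.144,-0.008,0,0]]]' >/dev/null
python3 -m jog '[[[-1,0,0,0,0],[-1,0,0,0,0],[-1,0,0,0,0]]]' >/dev/null
python3 - <<'E'
from h import *
plan(.47,-.43,.14,1.38)
s=robot.observe();im=robot.read_camera("wrist")[:,:,::-1]
np.save("w7.npy",np.array([s["tool_pos"],s["tool_rot"]]))
cv2.imwrite("pics/w7.png",cv2.resize(im,(768,576),interpolation=cv2.INTER_CUBIC))
E
```

```text
now [ 0.4725 -0.4271  0.1403] [-3.1409 -0.0016  1.3824] open 0.0541 F [-0.2133  0.0132 -2.8989] | shift [-0.0033 -0.002   0.0003] turn 0.0024293160043562523 t 20.6667
```

View pics/w7.png

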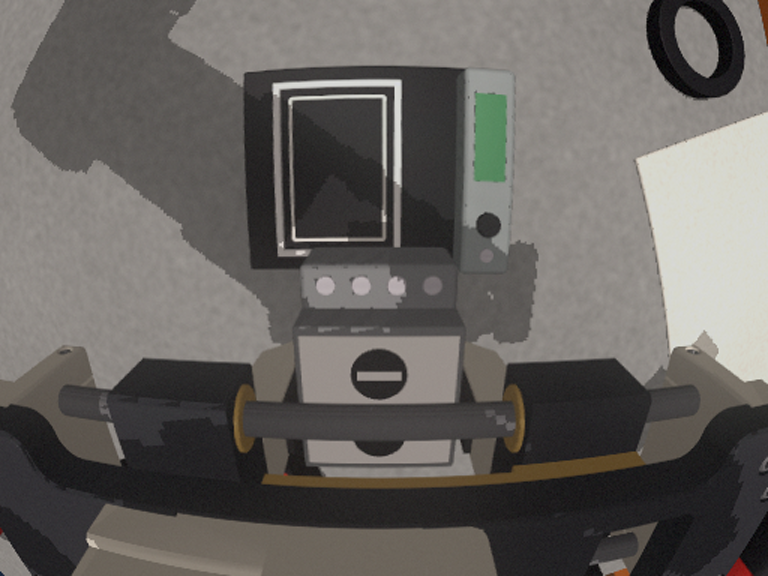

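The whole nest is visible. The rim runs (274..401, 82..255) and the floor outline (290..385, 96..241), with the relay held just below it in the image.

```bash
python3 - <<'E'
from h import *
pose=np.load("w7.npy")
w=lambda p,z:on("wrist",np.array(p)/1.5,z,pose)[:,:2]
r=w([(290,97),(385,96),(384,241),(292,240)],.012);c=r.mean(0);print("line",c,np.linalg.norm(r[1]-r[0]),np.linalg.norm(r[2]-r[1]))
print("yaw long",np.arctan2(*(((r[0]+r[1]-r[2]-r[3])*[-1,1]))),"short",np.arctan2(*(r[1]+r[2]-r[0]-r[3])[::-1]))
r=w([(274,83),(401,81)],.017);print("rim",r, np.linalg.norm(r[1]-r[0]))
d=r[1]-r[0];
for y in (c,np.array([.4607,-.3543])):plan(*y,.14,1.38)
E
```

```text
line [ 0.4605 -0.3532] 0.05895561537157073 0.09192247339200871
yaw long -0.19698725775895082 short -0.20558743155533785
rim [[ 0.4334 -0.2917]
 [ 0.5094 -0.3072]] 0.07761124584594423
now [ 0.4726 -0.4271  0.1405] [-3.1411 -0.0012  1.3828] open 0.054 F [-0.1009  0.8287 -1.3212] | shift [ 0.0703 -0.0257  0.0006] turn 0.0028338591725360907 t 20.7167
now [ 0.4726 -0.4271  0.1405] [-3.1411 -0.0012  1.3828] open 0.054 F [-0.1009  0.8287 -1.3212] | shift [ 0.0693 -0.0253  0.0006] turn 0.0028338591725360907 t 20.7167
```

```bash

python3 -m jog '[[[-1,0.015,-0.006,0,0.005],[-1,0.035,-0.013,0,0.01],[-1,0.055,-0.02,0,0.01],[-1,0.065,-0.025,0,0.01],[-1,0.068,-0.0255,0,0.01]]]' >/dev/null
python3 -m jog '[[[-1,0,0,0,0],[-1,0,0,0.015,0],[-1,0,0,0.035,0],[-1,0,0,0.055,0],[-1,0,0,0.07,0]]]' >/dev/null
python3 -m jog '[[[-1,0,0,0,0],[-1,0,0,0,0],[-1,0,0,0,0]]]' >/dev/null
python3 -c "
from h import *
plan(.4609,-.3554,.0355,1.374)"
```

```text
now [ 0.4603 -0.3582  0.0716] [3.1401 0.0009 1.3708] open 0.0535 F [ 0.6089 -0.4846 -1.4718] | shift [ 0.0029 -0.0001  0.0361] turn -0.0032036945363382863 t 21.8
```

```bash

python3 -m jog '[[[-1,0.001,0,0.01,0],[-1,0.0025,0,0.018,0],[-1,0.0025,0,0.025,0],[-1,0.0025,0,0.03,0],[-1,0.0025,0,0.033,0]]]' |grep -E "pos|cont"
python3 -m jog '[[[-1,0,0,0.001,0],[-1,0,0,0.002,0],[-1,0,0,0.002,0],[-1,0,0,0.002,0]]]' |grep -E "pos|cont"
python3 -m jog '[[[-1,0,0,0.001,0],[-1,0,0,0.001,0],[-1,0,0,0.001,0]]]' |grep -E "pos|cont"
```

```text
tool_pos: [0.4598, -0.3546, 0.0367]
contact_force: [-0.6, 0.1, -0.7]
tool_pos: [0.4603, -0.3551, 0.0359]
contact_force: [-0.1, -0.7, -0.9]
tool_pos: [0.4604, -0.3553, 0.0353]
contact_force: [-0.5, 0.1, 3.1]
```

Contact with the nest floor. I'll release the relay, retreat and look.

```bash

python3 -m jog '[[[0.2,0,0,-0.0005,0],[0.35,0,0,-0.0005,0],[0.5,0,0,-0.0005,0],[0.57,0,0,-0.0005,0],[0.57,0,0,-0.0005,0]]]' >/dev/null
python3 -m jog '[[[0.57,0,0,0,0],[0.57,0,0,0,0],[0.57,0,0,0,0],[0.57,0,0,0,0]]]'
python3 -m jog '[[[0.57,0,0,-0.02,0],[0.57,0,0,-0.05,0],[0.57,0,0,-0.08,0],[0.57,0,0,-0.11,0],[1,0,0,-0.145,0]]]' >/dev/null
python3 -m jog '[[[1,0,0,-0.02,0],[1,0,0,-0.02,0],[1,0,0,-0.02,0]]]' >/dev/null
python3 - <<'E'
from h import *
plan(.4606,-.3537,.2,1.374)
s=robot.observe();im=robot.read_camera("wrist")[:,:,::-1]
np.save("w8.npy",np.array([s["tool_pos"],s["tool_rot"]]))
cv2.imwrite("pics/w8.png",cv2.resize(im,(640,480),interpolation=cv2.INTER_CUBIC))
E
```

```text
time: 23.55
tool_pos: [0.4601, -0.355, 0.0352]
tool_rot: [3.142, -0.0, 1.371]
contact_force: [-0.6, -0.8, -0.1]
opening: 0.0719
grip_force: 0.0
now [ 0.4605 -0.3553  0.2014] [3.1393 0.0015 1.3708] open 0.0912 F [ 0.3661 -0.3608 -0.8859] | shift [ 0.0016 -0.0002  0.0013] turn -0.0032163056107057386 t 24.2167
```

View pics/w8.png

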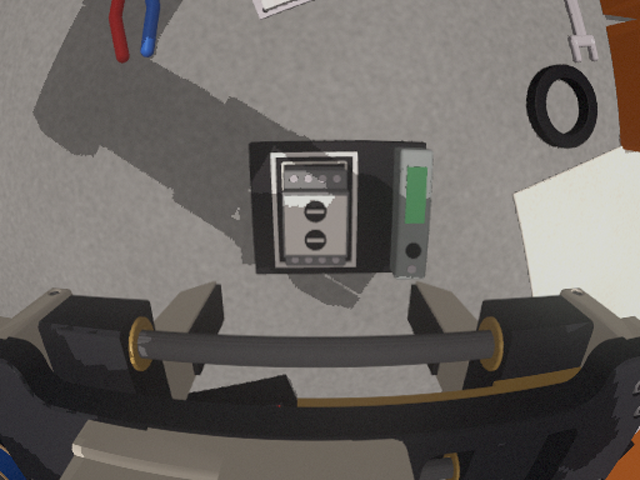

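The relay lies centred in the nest at (316,215). Now going back for the tall supply.

```bash

python3 -m jog '[[[1,0.03,-0.004,0,0],[1,0.065,-0.008,0,0],[1,0.1,-0.013,0,0],[1,0.135,-0.017,0,0],[1,0.17,-0.022,0,0]]]' >/dev/null
python3 -m jog '[[[1,0.036,-0.005,0,0],[1,0.072,-0.01,0,0],[1,0.108,-0.014,0,0],[1,0.144,-0.019,0,0],[1,0.18,-0.024,0,0]]]' >/dev/null
python3 -m jog '[[[1,0.03,-0.004,0,-0.08],[1,0.06,-0.008,0,-0.16],[1,0.09,-0.012,0,-0.24],[1,0.12,-0.016,0,-0.31],[1,0.145,-0.02,0,-0.37]]]' >/dev/null
python3 -m jog '[[[1,0,0,0,0],[1,0,0,0,0],[1,0,0,0,0]]]' >/dev/null
python3 -c "
from h import *
plan(.5054,.2808,.0913,1.741)"
```

```text
now [0.4931 0.1428 0.199 ] [-3.139   0.0003  1.7403] open 0.0916 F [ 0.1791 -0.2543 -0.0557] | shift [0.134  0.0357 0.1075] turn -0.000743323127009532 t 25.7667
```

```bash

python3 -m jog '[[[1,0.03,0.008,0,0],[1,0.065,0.017,0,0],[1,0.1,0.027,0,0],[1,0.125,0.034,0,0],[1,0.135,0.036,0,0]]]' >/dev/null
python3 -m jog '[[[1,0,0,0,0],[1,0,0,0,0],[1,0,0,0.02,0],[1,0,0,0.03,0],[1,0,0,0.03,0]]]' >/dev/null
python3 -m jog '[[[1,0,0,0,0],[1,0,0,0,0]]]' >/dev/null
python3 -c "
from h import *
plan(.5054,.2808,.0913,1.741)
cv2.imwrite('pics/w9.png',cv2.resize(robot.read_camera('wrist')[:,:,::-1],(640,480)))"
```

```text
now [0.5069 0.2817 0.1709] [ 3.1409 -0.0001  1.7397] open 0.0915 F [-0.5368 -0.818   1.6568] | shift [-0.0007 -0.0017  0.0796] turn -0.0013151288924095894 t 26.7667
```

View pics/w9.png

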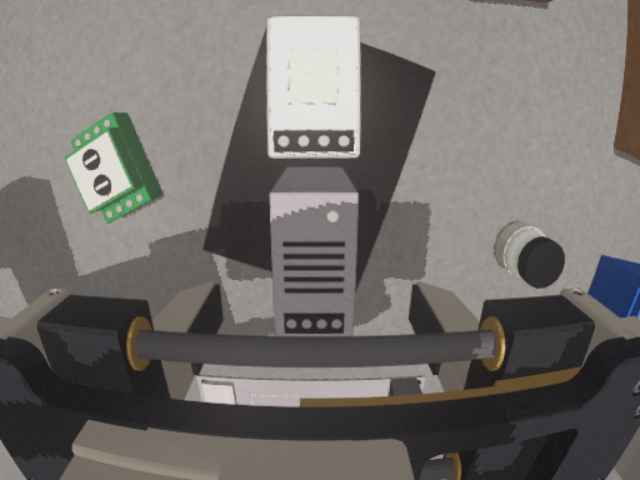

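Both supplies stand on the mat, the tall one at (314,260) and centred between the fingers. Gripping it.

```bash

python3 -m jog '[[[1,-0.0005,-0.0015,0.02,0],[1,-0.0005,-0.0015,0.045,0],[1,-0.0005,-0.0015,0.065,0],[1,-0.0005,-0.0015,0.075,0],[1,-0.0005,-0.0015,0.0795,0]]]' >/dev/null
python3 -m jog '[[[1,0,0,0,0],[1,0,0,0,0],[1,0,0,0,0]]]' |grep -E "pos|rot"
python3 -m jog '[[[0.4,0,0,0,0],[0.1,0,0,0,0],[-0.2,0,0,0,0],[-0.5,0,0,0,0],[-1,0,0,0,0]]]' 35 >/dev/null
python3 -m jog '[[[-1,0,0,0,0],[-1,0,0,0,0],[-1,0,0,0,0],[-1,0,0,0,0],[-1,0,0,0,0]]]'
python3 -m jog '[[[-1,0,0,-0.01,0],[-1,0,0,-0.025,0],[-1,0,0,-0.045,0],[-1,0,0,-0.065,0],[-1,0,0,-0.075,0]]]' >/dev/null
python3 -m jog '[[[-1,0,0,0,0],[-1,0,0,0,0]]]' >/dev/null
python3 -c "
from h import *
plan(.5237,-.0805,.165,1.741)"
```

```text
tool_pos: [0.5059, 0.282, 0.0921]
tool_rot: [3.139, -0.001, 1.741]
time: 28.32
tool_pos: [0.5052, 0.2817, 0.0907]
tool_rot: [3.141, -0.0, 1.741]
contact_force: [0.8, -0.6, -1.4]
opening: 0.0478
grip_force: 35.0
now [0.5048 0.2816 0.1656] [-3.1416 -0.      1.7408] open 0.0479 F [ 0.2534  0.2938 -4.971 ] | shift [-0.3601 -0.0426  0.0006] turn -0.0002178517436566274 t 28.9
```

```bash

python3 -m jog '[[[-1,-0.015,0,0,0],[-1,-0.035,-0.004,0,0],[-1,-0.06,-0.007,0,0],[-1,-0.09,-0.011,0,0],[-1,-0.12,-0.014,0,0]]]' >/dev/null
python3 -m jog '[[[-1,-0.03,-0.004,0,0],[-1,-0.06,-0.007,0,0],[-1,-0.09,-0.011,0,0],[-1,-0.12,-0.015,0,0],[-1,-0.15,-0.018,0,0]]]' >/dev/null
python3 -m jog '[[[-1,-0.025,-0.003,0,0],[-1,-0.05,-0.006,0,0],[-1,-0.07,-0.009,0,0],[-1,-0.083,-0.011,0,0],[-1,-0.089,-0.0105,0,0]]]' >/dev/null
python3 -m jog '[[[-1,0,0,0,0],[-1,0,0,0,0],[-1,0,0,0.02,0],[-1,0,0,0.04,0],[-1,0,0,0.05,0]]]' >/dev/null
python3 -m jog '[[[-1,0,0,0,0],[-1,0,0,0,0],[-1,0,0,0,0]]]' >/dev/null
python3 -c "
from h import *
plan(.5237,-.0797,.0913,1.741)"
```

```text
now [ 0.5246 -0.079   0.1167] [3.1401 0.0006 1.7415] open 0.048 F [-0.6292 -0.2749 -4.1749] | shift [-0.0005 -0.0011  0.0254] turn 0.00045846655984815854 t 30.8167
```

```bash

python3 -m jog '[[[-1,-0.0005,-0.001,0.008,0],[-1,-0.0005,-0.001,0.014,0],[-1,-0.0005,-0.001,0.019,0],[-1,-0.0005,-0.001,0.022,0],[-1,-0.0005,-0.001,0.023,0]]]' >/dev/null
python3 -m jog '[[[-1,0,0,0.001,0],[-1,0,0,0.0015,0],[-1,0,0,0.0015,0]]]' |grep -E "pos|cont"
python3 -m jog '[[[-1,0,0,0.001,0],[-1,0,0,0.001,0],[-1,0,0,0.001,0]]]' |grep -E "pos|cont"
```

```text
tool_pos: [0.5231, -0.08, 0.0912]
contact_force: [-1.3, 0.6, -4.3]
tool_pos: [0.5233, -0.0801, 0.0907]
contact_force: [-0.1, 0.2, -0.6]
```

```bash

python3 -m jog '[[[-1,0,0,0.0005,0],[-1,0,0,0.0005,0]]]' |grep -E "pos|cont"
python3 -m jog '[[[0.1,0,0,0,0],[0.3,0,0,0,0],[0.6,0,0,0,0],[1,0,0,0,0],[1,0,0,0,0]]]' >/dev/null
python3 -m jog '[[[1,0,0,0,0],[1,0,0,0,0],[1,0,0,0,0],[1,0,0,0,0]]]' |grep -E "pos|open"
python3 -m jog '[[[1,0,0,-0.02,0],[1,0,0,-0.05,0],[1,0,0,-0.08,0],[1,0,0,-0.11,0],[1,0,0,-0.11,0]]]' >/dev/null
python3 -m jog '[[[1,0.03,0.003,0,0],[1,0.066,0.006,0,0],[1,0.102,0.01,0,0],[1,0.138,0.013,0,0],[1,0.174,0.016,0,0]]]' >/dev/null
python3 -m jog '[[[1,0.036,0.003,0,0],[1,0.072,0.006,0,0],[1,0.108,0.01,0,0],[1,0.144,0.013,0,0],[1,0.18,0.017,0,0]]]' >/dev/null
python3 -m jog '[[[1,0.036,0.003,0,0],[1,0.07,0.006,0,0],[1,0.095,0.01,0,0],[1,0.109,0.011,0,0],[1,0.109,0.011,0,0]]]' >/dev/null
python3 -m jog '[[[1,0,0,0,0],[1,0,0,0,0],[1,0,0,0,0]]]' >/dev/null
python3 -c "
from h import *
plan(.4878,.3844,.080,1.743)"
```

```text
tool_pos: [0.5234, -0.0801, 0.0907]
contact_force: [-2.1, 0.6, 5.0]
tool_pos: [0.523, -0.08, 0.0897]
opening: 0.0916
now [0.4885 0.3823 0.1998] [-3.1415  0.0004  1.7391] open 0.0918 F [-0.6534  0.8757  0.6506] | shift [ 0.0023 -0.0003  0.1198] turn -0.0038891044930036145 t 34.5667
```

```bash

python3 -m jog '[[[1,0.001,0,0.025,0],[1,0.001,0,0.055,0],[1,0.001,0,0.085,0],[1,0.001,0,0.107,0],[1,0.001,0,0.119,0]]]' >/dev/null
python3 -m jog '[[[1,0,0,0,0],[1,0,0,0,0],[1,0,0,0,0]]]' |grep -E "pos|rot"
python3 -m jog '[[[0.4,0,0,0,0],[0.1,0,0,0,0],[-0.2,0,0,0,0],[-0.5,0,0,0,0],[-1,0,0,0,0]]]' 25 >/dev/null
python3 -m jog '[[[-1,0,0,0,0],[-1,0,0,0,0],[-1,0,0,0,0],[-1,0,0,0,0],[-1,0,0,0,0]]]'
python3 -m jog '[[[-1,0,0,-0.01,0],[-1,0,0,-0.025,0],[-1,0,0,-0.045,0],[-1,0,0,-0.065,0],[-1,0,0,-0.07,0]]]' >/dev/null
python3 -m jog '[[[-1,0,0,0,0],[-1,0,0,0,0]]]' >/dev/null
python3 -c "
from h import *
plan(.505,.028,.15,1.743)"
```

```text
tool_pos: [0.4891, 0.385, 0.0826]
tool_rot: [3.139, -0.001, 1.74]
time: 36.07
tool_pos: [0.4879, 0.3848, 0.0808]
tool_rot: [3.141, -0.0, 1.741]
contact_force: [-0.6, 0.5, 0.4]
opening: 0.0519
grip_force: 25.0
now [0.4874 0.3845 0.15  ] [-3.1406  0.0004  1.7408] open 0.0518 F [-0.8995  0.8883 -3.991 ] | shift [-0.3543 -0.043   0.0002] turn -0.002212012070023306 t 36.65
```

```bash

python3 -m jog '[[[-1,-0.015,0,0,0],[-1,-0.035,-0.004,0,0],[-1,-0.06,-0.007,0,0],[-1,-0.09,-0.011,0,0],[-1,-0.12,-0.014,0,0]]]' >/dev/null
python3 -m jog '[[[-1,-0.03,-0.004,0,0],[-1,-0.06,-0.007,0,0],[-1,-0.09,-0.011,0,0],[-1,-0.12,-0.015,0,0],[-1,-0.15,-0.018,0,0]]]' >/dev/null
python3 -m jog '[[[-1,-0.025,-0.003,0,0],[-1,-0.05,-0.006,0,0],[-1,-0.068,-0.009,0,0],[-1,-0.079,-0.011,0,0],[-1,-0.084,-0.011,0,0]]]' >/dev/null
python3 -m jog '[[[-1,0,0,0,0],[-1,0,0,0,0],[-1,0,0,0.02,0],[-1,0,0,0.035,0],[-1,0,0,0.045,0]]]' >/dev/null
python3 -m jog '[[[-1,0,0,0,0],[-1,0,0,0,0],[-1,0,0,0,0]]]' >/dev/null
python3 -c "
from h import *
plan(.505,.0284,.081,1.743)"
```

```text
now [0.5059 0.029  0.1064] [3.1405 0.0001 1.7414] open 0.052 F [-0.0163  0.15   -3.6489] | shift [-0.0005 -0.001   0.0254] turn -0.0015642080063296149 t 38.5667
```

```bash

python3 -m jog '[[[-1,-0.0005,-0.001,0.008,0],[-1,-0.0005,-0.001,0.014,0],[-1,-0.0005,-0.001,0.019,0],[-1,-0.0005,-0.001,0.022,0],[-1,-0.0005,-0.001,0.023,0]]]' >/dev/null
python3 -m jog '[[[-1,0,0,0.001,0],[-1,0,0,0.0015,0],[-1,0,0,0.0015,0]]]' |grep -E "pos|cont"
python3 -m jog '[[[-1,0,0,0.001,0],[-1,0,0,0.001,0],[-1,0,0,0.001,0]]]' |grep -E "pos|cont"
```

```text
tool_pos: [0.5046, 0.0279, 0.0813]
contact_force: [-0.3, -0.1, -3.2]
tool_pos: [0.5048, 0.0279, 0.0807]
contact_force: [-0.6, -0.2, 1.1]
```

```bash

python3 -m jog '[[[0.1,0,0,0,0],[0.3,0,0,0,0],[0.6,0,0,0,0],[1,0,0,0,0],[1,0,0,0,0]]]' >/dev/null
python3 -m jog '[[[1,0,0,0,0],[1,0,0,0,0],[1,0,0,0,0],[1,0,0,0,0]]]' |grep -E "pos|open"
python3 -m jog '[[[1,0,0,-0.02,0],[1,0,0,-0.05,0],[1,0,0,-0.08,0],[1,0,0,-0.11,0],[1,0,0,-0.14,0]]]' >/dev/null
python3 -m jog '[[[1,0.035,0,-0.02,0],[1,0.07,0,-0.04,0],[1,0.07,0,-0.07,0],[1,0.07,0,-0.07,0],[1,0.07,0,-0.07,0]]]' >/dev/null
python3 -m jog '[[[1,-0.03,0,0,0],[1,-0.06,0,0,0],[1,-0.09,0,0,0],[1,-0.1,0,0,0],[1,-0.1,0,0,0]]]' >/dev/null
python3 -m jog '[[[1,0,0,0,0],[1,0,0,0,0],[1,0,0,0,0]]]' >/dev/null
python3 - <<'E'
from h import *
plan(.5,0,.3,1.742)
im=robot.read_camera("scene")[:,:,::-1]; im2=robot.read_camera("wrist")[:,:,::-1]
a=cv2.resize(im[110:290,20:350],(600,327));b=cv2.resize(im2[:270],(512,270))
c=np.zeros((600,600,3),np.uint8);c[:327]=a;c[328:598,:512]=b;cv2.imwrite("pics/end.png",c)
E
```

```text
tool_pos: [0.5045, 0.0279, 0.0802]
opening: 0.0916
now [ 0.5093 -0.0006  0.29  ] [-3.1412 -0.0006  1.7419] open 0.0919 F [ 0.3835 -0.1236 -0.4997] | shift [ 0.0021 -0.009  -0.01  ] turn -6.328408153777332e-05 t 41.7333
```

View pics/end.png

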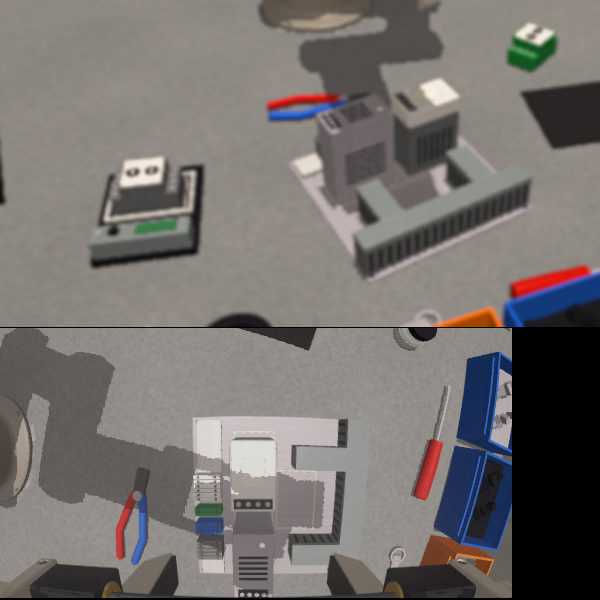

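The relay sits in the nest at (145,190) in the upper picture. Both supplies stand upright and square in their places, at (253,470) and (253,560) in the lower one. Handing in.

```bash
python3 -c "
from cell import robot
print(robot.hand_in())"
```

```text
the job is handed in; nothing more can be done
None
```

The job is handed in after about 42 s: in the last pictures the relay lies flat in the test stand's nest and both supplies stand upright and square in their original places; I had no sign that the jar or tape moved, but no verdict came back on the hand-in.

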